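# Clamp the hose sleeve of a bench dust extractor

## Task

The barbed plastic sleeve on the dust extractor's inlet is still unclamped. Take the larger of the two worm-drive clamps, slide its band over the barbed nose of the sleeve until it sits home against the shoulder, then turn its thumb knob clockwise until the band is snug and grips the sleeve by itself, but do not go on and crush the plastic. Leave everything else where it lies.

Things in the scene. Friction and masses are not known exactly. Their poses are not given: they have to be found in the camera images.
- clamp: The larger of two steel worm-drive band clamps, lying flat at first. Round band, 69 mm inside and 73 mm outside diameter, 26 mm wide. Origin: centre of the ring on the rim that lies on the table at first; z along the ring's axis (up at first). Screw housing (42 x 18 x 23 mm) on the ring's +y side. About 145 to 175 g. Hung loose on the sleeve, knob up, it stays so, leaning up to 15 degrees.
- clamp_ring (a point): Centre of the large clamp's ring, halfway through the band's width (13 mm along z from the clamp's origin); axes as the clamp's.
- clamp_housing (a point): Centre of the large clamp's screw housing (47 mm along +y, 13 mm along z); the screw runs through it along x. Tightening draws the -y half of the band to the housing, 2 mm per radian of the knob. How far it is screwed already is unknown: it bites after 2 to 5 rad, so several grasps. A hand holding the knob keeps the band off centre: after the first bite let go once, it settles, then go on.
- clamp_knob_end (a point): Centre of the free end face of the large clamp's black thumb knob, 62 mm along -x from the housing's centre. Knob: round, 21 mm diameter, 28 mm long; at first it points roughly to the robot. Clockwise, seen from this end, tightens. It turns stiffly (0.15 N m) and stays put: it can carry the clamp. When the band bites the moment climbs: 0.18 N m just snug, 0.2 to 0.3 good, from 0.45 crushing.
- extractor: Bench dust extractor, fixed: grey box 200 mm deep, 270 mm wide, 160 mm high, a carrying handle on top to 183 mm, with a round plastic inlet sleeve (the stub) standing out level from the middle of its front face, 100 mm above the table. z up; -x points out of the front face along the stub. Origin on the table straight below the seat; the front face is at x = +49 mm.
- seat (a point): Point on the stub's axis where the band's centre belongs when pushed against the shoulder; axes as the extractor's. Along the stub: shoulder flange, 80 mm diameter, its outer face at x = +13 mm; then the smooth slit collar to be clamped, 60 mm diameter, out to x = -13 mm; then two barbs, 59 and 57 mm diameter; then a nose tapering to 43 mm at the tip.
- stub_tip (a point): Centre of the stub's free end, 51 mm outside the seat (x = -51 mm).
- small_clamp: The smaller clamp, of the same pattern, lying flat: band 46 mm inside and 50 mm outside diameter, 22 mm wide, too small for the sleeve; origin and axes as for the large clamp. Not needed.
- bone: Carved bone, 140 mm long and 20 mm thick, lying along its x; origin at its middle on the table. Leave alone.
- pencil: Black pencil, 170 mm long, lying along its x; origin at its middle on the table. Leave alone.
- calliper: Steel calliper, 190 mm long along x, jaws 56 mm long towards -y at its -x end; origin at the middle of its beam on the table. Leave alone.
- eraser: White eraser, 56 x 24 x 14 mm, long side along x; origin at its middle on the table. Leave alone.
- brush_jar: Green glass jar of brushes, 68 mm diameter, 85 mm high, the brushes reach 165 mm; origin at the middle of its foot. Leave alone.

How it is judged:
By the outcome, as a careful person would: the job done as asked, in the order asked, and still so for the second after the job is handed in, with the robot touching nothing.
It also fails if it takes over 72 s, if anything falls off the work surface, if the arm or the gripper's body presses on something with over 40 N, if the wrist force passes 120 N, or if a joint passes its speed limit or range.

## Robot

A 6-joint arm with a two-finger parallel gripper is mounted at the origin on the work surface. World frame = base frame: x ahead of the robot, y to its left, z up, the work surface at z = 0. Lengths are in mm, angles in rad, forces in N, time in s.
With the tool pointing down it reaches from about 375 to 825 mm from the base axis. Payload 5.5 kg.
Tool frame: the origin (TCP) lies on the centre line of the jaws, within the pads' length; the fingertips stand 19 mm ahead of it and the grasp point (between the pads) is the TCP; z points along the fingers, y is the direction in which the jaws open and shut (so a half turn about z gives the same grasp; the last joint's range is limited). The gripper opens to 85 mm and grips with 20 to 120 N. Pads are 22 mm wide; open, the fingers measure 114 mm over their backs; the gripper's body (76 mm by 85 mm) begins 54 mm behind the grasp point. The pads swing forward as they close: fully open they stand 13 mm farther back than shut.
Start: joints at [-1.291, 0.314, -0.047, 1.21, 0, 1.571], TCP at [165.695, -576.663, 250.299] pointing down, gripper open.
Joint ranges: [-2.67, 2.67], [-0.69, 1.73], [-1.03, 1.25], [-2.08, 2.16], [-1.42, 1.45], [-3.14, 3.14]. Speed limits (rad/s): [2.39, 2.39, 3.01, 3.14, 3.14, 3.14].

## Interface

Orientations are given as a 3x3 rotation matrix whose columns are the frame's x, y, z axes.
In Python, from workcell import robot gives the robot as it stands.
- The arm moves only by the shell command python3 -m creep 'ROWS' [FORCE]. ROWS is JSON, a list of rows, each a list of 7 numbers: the turn, a rotation vector about the world's x, y, z in rad, then the shift along the world's x, y, z in mm, then the opening in per cent of the stroke, from 0 (shut) to 100 (fully open). A call has 1 to 8 rows; each row is the pose to reach, as a shift and turn from the pose measured when the call began; what a row does not reach only later rows make up. A row lasts 1/8 s, in which the tool goes at most 62.5 mm and 10.7 degrees, less where a joint would pass 70% of its speed; a pose out of reach is approached as far as the arm can. A call with a gripper value outside its range is refused whole. The fingers move at their own pace and stop on an object; FORCE is the grip in N (left out, the last holds). Time passes only in rows, so rows that repeat a pose let the fingers close. It gives the time, the measured TCP pose, the force and the opening at its end, in the units of the state.
- robot.observe(): the state, without advancing time (a new reading comes with each control period).
- robot.get_image(name): name is "scene" or "top"; returns the picture (420x560x3 uint8, red, green, blue); there is no depth.
- robot.camera_info(name): a dict with "K" (3x3 intrinsics, pixels), "k1" (the pictures are not rectified: a ray, as slopes to the right and down, at radius r is drawn at 1 + k1 r^2 times it, then the intrinsics apply), "pose" (4x4, takes a point from camera to world coordinates). Camera axes: x right, y up, looking along -z (the intrinsics and any distortion apply to the point x, -y, -z); pixel columns grow to the right and rows downward; lengths in mm; the calibration is good to about 2 mm. A picture is of the moment at which its call begins. camera_info takes no time and is no camera call.
- robot.hand_in(): hands the job in, once; it reports no verdict.
Trained networks look in the newest picture that a camera, given by its name, has taken for a name from the list of things; names that differ only in an ending like _2 or _b are one class to them, and where a whole thing is asked for, a point or a joint stands for the part that bears it (a point fixed in the world has none). Each returns a list of dicts, best first, with "conf" (0 to 1); they miss things now and then, are a little off and sometimes report something else, mostly with a low value. They report only what shows in the picture. A call takes as long as a camera call.
- robot.spot_in(camera, label): "point" ([x, y, z] in mm, in the coordinates of the camera as it stood for that picture, good to about 4 mm: the middle of the surface that is visible of it).
- robot.pinpoint(camera, label): "point" ([x, y, z] in mm, in the coordinates of the camera as it stood for that picture, good to about 4 mm: a listed point, or the origin of a listed thing).
The state is a dict: "clock": time; "joint_positions": joint angles; "joint_velocities": joint speeds; "effort": joint torques, N m; "tcp_pos": TCP position; "ee_rot": TCP orientation; "wrist_force": force on the tool from outside, world axes, zero at the start; "wrist_torque": the same for the moment, N m; "finger_gap": opening from 0.0 (shut) to 1.0 (fully open).
Only numpy, scipy, OpenCV 4.12 (cv2) and the standard library are available. Lean on these libraries where they do the work, as an engineer would, in place of code of your own. Each camera call takes 0.05 s, during which the arm holds its last target. There are 200 camera calls.

## Working session

There is one attempt and no reset: what is moved stays moved. The work goes in short steps, Python scripts to look and compute and a shell command to move; the robot and the scene stay as the last step left them, time stands still between calls to the robot, and variables do not carry over. Pictures are saved under pics/ and viewed, about 8 in all and at most 12, crops included, and the job is handed in when it is done.

```bash
mkdir -p pics; ls
cat > h.py <<'E'
import numpy as np, cv2
from workcell import robot
def w(cam,p):
    T=np.array(robot.camera_info(cam)["pose"]); return (T@np.r_[p,1])[:3]
def proj(cam,P):
    c=robot.camera_info(cam);T=np.linalg.inv(np.array(c["pose"]));q=(T@np.r_[P,1])[:3]
    s=np.array([q[0],-q[1]])/-q[2]; s=s*(1+c["k1"]*(s@s)); K=np.array(c["K"]); return (K@np.r_[s,1])[:2]
def ray(cam,uv):
    c=robot.camera_info(cam);K=np.array(c["K"]);T=np.array(c["pose"])
    d=np.linalg.solve(K,np.r_[uv,1])[:2];s=d.copy()
    for _ in range(20): s=d/(1+c["k1"]*(s@s))
    return T[:3,3],T[:3,:3]@np.array([s[0],-s[1],-1])
def onz(cam,uv,z):
    o,d=ray(cam,uv);return o+d*(z-o[2])/d[2]
def save(cam,name):
    im=robot.get_image(cam);cv2.imwrite("pics/"+name,im[:,:,::-1]);return im
E
python3 - <<'E'
from h import *
np.set_printoptions(precision=1,suppress=True)
a=save("scene","a.png");b=save("top","b.png")
for cam in("scene","top"):
    print(cam,np.array(robot.camera_info(cam)["pose"])[:3,3])
    for l in("clamp_ring","clamp_housing","clamp_knob_end","seat","stub_tip","extractor","small_clamp","brush_jar","calliper","bone","pencil","eraser"):
        print(l,[(round(d["conf"],2),w(cam,d["point"])) for d in robot.pinpoint(cam,l)[:2]])
o=robot.observe();print(o["clock"],o["tcp_pos"],o["ee_rot"])
E
```

```text
pics
scene [987.  762.1 632.2]
clamp_ring [(0.71, array([588. , 280.7,  13.1])), (0.64, array([589.6, 276.5,  -7. ]))]
clamp_housing [(0.62, array([574.7, 323.3,  11.3]))]
clamp_knob_end [(0.76, array([515.4, 293.9,  13.2]))]
seat [(0.75, array([613.3, -82.4, 103.2])), (0.27, array([676.7, 429.2,   3.9]))]
stub_tip [(0.93, array([588.1, -36.2, 103. ]))]
extractor []
small_clamp [(0.96, array([598.9,  74.6,   1.5]))]
brush_jar [(0.84, array([802. ,  71.8,  -1.5]))]
calliper [(0.94, array([678.9, 429.8,   2.2])), (0.19, array([589.6, 280.3,  14.1]))]
bone [(0.55, array([726.9, 207.6,  -0.4]))]
pencil [(0.75, array([714.4,  52.5,   2.5]))]
eraser [(0.59, array([624.1, 208. ,  -1.6])), (0.25, array([592.1, 280.4,  14. ]))]
top [ 547.6  143.2 1085.9]
clamp_ring [(0.8, array([589.7, 275.2,  11.6]))]
clamp_housing [(0.56, array([571.4, 319.5,  11.9]))]
clamp_knob_end []
seat [(0.71, array([612.6, -78.3, 100. ]))]
stub_tip [(0.34, array([619. , 209. ,   0.9])), (0.2, array([611. , -81.3,  99. ]))]
extractor [(0.69, array([609.3, -82.5,   2.8]))]
small_clamp [(0.59, array([598.5,  77.8,  -1.1])), (0.52, array([609.5, -80.5,  97.3]))]
brush_jar [(0.97, array([801.3,  72.5,   1.9]))]
calliper [(0.86, array([679.7, 425.8,   1.5]))]
bone [(0.65, array([728.8, 206.2,   0.8]))]
pencil [(0.76, array([714.7,  56.1,  -0.1])), (0.47, array([512. , 292.9,  11.6]))]
eraser [(0.58, array([619.6, 210.2,   1.2])), (0.26, array([609.8, -82. ,  -2. ]))]
1.3 [ 165.7 -576.6  250.3] [[ 1.   0.3 -0. ]
 [ 0.3 -1.   0. ]
 [ 0.  -0.  -1. ]]
```

View pics/a.png

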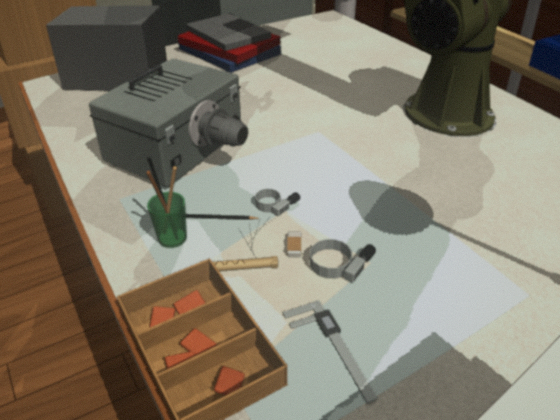

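View pics/b.png

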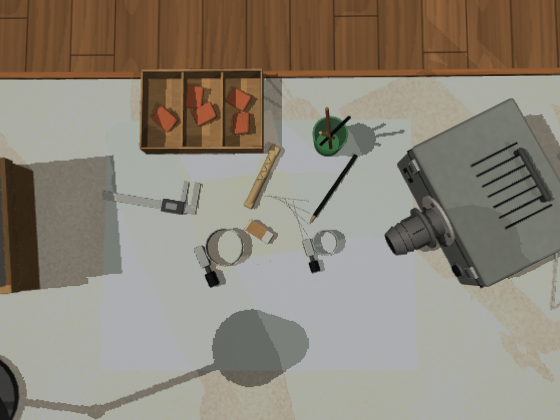

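The pictures show the large clamp at scene (340,257) and top (228,247), knob towards the robot. The stub points out of the extractor at top (388,240) to (440,222), and the path between them is clear. I'll average a few readings and fit the axis.

Run:
```python
from h import *
np.set_printoptions(precision=1,suppress=True)
R={}
for k in range(4):
  for cam in("scene","top"):
    robot.get_image(cam)
    for l in("clamp_ring","clamp_housing","clamp_knob_end","seat","stub_tip"):
        r=robot.pinpoint(cam,l)
        if r and r[0]["conf"]>.4: R.setdefault((cam,l),[]).append(w(cam,r[0]["point"]))
for k,v in R.items(): print(k,np.median(v,0),np.std(v,0),len(v))
print(robot.observe()["clock"])
b=cv2.imread("pics/b.png");cv2.imwrite("pics/c.png",cv2.resize(b[130:300,370:560],None,fx=4,fy=3.5,interpolation=cv2.INTER_CUBIC)[:600,:800])
```

```text
('scene', 'clamp_ring') [590.2 278.9  13. ] [1.1 0.7 0.9] 4
('scene', 'clamp_knob_end') [515.7 293.   14.3] [2.  1.4 0.4] 4
('scene', 'seat') [614.4 -81.4  99.1] [1.6 1.2 0.8] 4
('scene', 'stub_tip') [588.4 -34.6 101.4] [0.4 1.4 1. ] 4
('top', 'clamp_ring') [587.  276.2  11.6] [0.6 1.2 0.9] 4
('top', 'clamp_housing') [572.2 321.1  13.3] [0.7 1.1 0.8] 4
('top', 'clamp_knob_end') [513.1 290.7  10. ] [0.4 0.9 0.4] 4
('top', 'seat') [611.7 -80.3  97.1] [0.8 1.4 1.1] 4
('top', 'stub_tip') [588.9 -34.7  99.3] [0.2 0.4 0.6] 3
('scene', 'clamp_housing') [575.5 319.9  12. ] [1.7 1.1 0.7] 3
3.7
```

View pics/c.png

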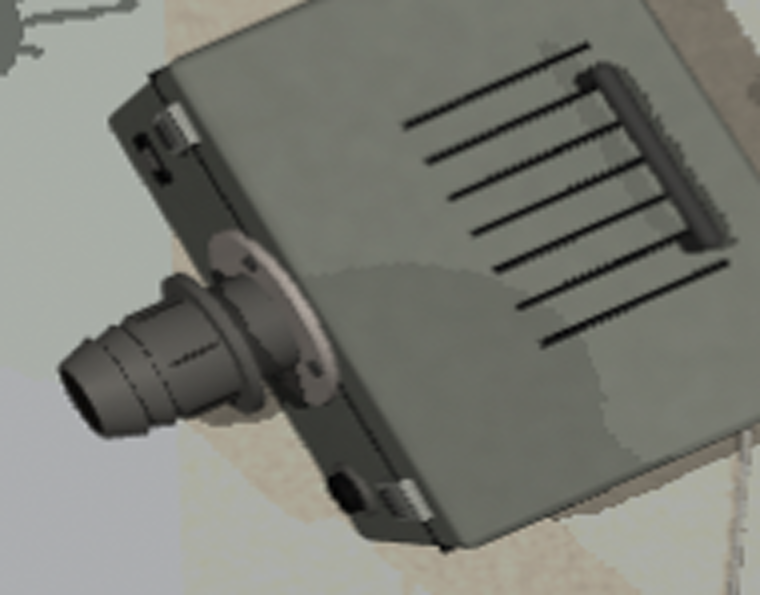

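The crop shows the top front edge of the box running from (408.8,151.4) to (482.5,286.6) in the full picture. I'll use that edge to get the yaw.

Run:
```python
from h import *
np.set_printoptions(precision=3,suppress=True)
a=onz("top",[408.8,151.4],160);b=onz("top",[482.5,286.6],160);print(a,b,np.linalg.norm(a-b))
d=(b-a)/np.linalg.norm(b-a); print("out normal angle",np.degrees(np.arctan2(-d[0],d[1])),np.degrees(np.arctan2(d[0],-d[1])))
s=np.array([613,-80.8]);t=np.array([588.6,-34.6]);print("tip-seat angle",np.degrees(np.arctan2(*(t-s)[::-1])))
print("dist",np.linalg.norm(t-s))
# clamp fit (2D procrustes)
P=np.array([[0,0],[0,47],[-62,47]]);Q=np.array([[588.5,277.6],[573.8,320.5],[514.4,292]])
p=P-P.mean(0);q=Q-Q.mean(0);th=np.arctan2((p[:,0]*q[:,1]-p[:,1]*q[:,0]).sum(),(p*q).sum())
R=np.array([[np.cos(th),-np.sin(th)],[np.sin(th),np.cos(th)]]);print(np.degrees(th),Q.mean(0)-R@P.mean(0),"resid",Q-(P@R.T+Q.mean(0)-R@P.mean(0)))
o=robot.observe();y=o["ee_rot"][:,1] if hasattr(o["ee_rot"],'shape') else np.array(o["ee_rot"])[:,1];print(np.degrees(np.arctan2(y[1],y[0])),o["wrist_force"])
```

```text
[746.873 -60.325 160.   ] [ 514.846 -177.322  160.   ] 259.85525446707254
out normal angle 116.759047118733 -63.24095288126702
tip-seat angle 117.8402603238789
dist 52.24748797789228
24.709128772120252 [590.772 276.874] resid [[-2.272  0.726]
 [ 2.674  0.929]
 [-0.402 -1.654]]
-73.97016574986601 [-0.227  0.307 -0.565]
```

```bash
python3 -m creep '[[0,0,0.11,26,53,0,100],[0,0,0.22,53,107,0,100],[0,0,0.32,80,160,0,100],[0,0,0.43,106,214,0,100],[0,0,0.54,132,267,0,100],[0,0,0.65,159,320,0,100],[0,0,0.75,186,374,0,100],[0,0,0.86,212,427,0,100]]' 20 && python3 -m creep '[[0,0,0.11,26,53,-10,100],[0,0,0.22,53,107,-20,100],[0,0,0.32,80,160,-30,100],[0,0,0.43,106,214,-40,100],[0,0,0.54,132,267,-55,100],[0,0,0.65,159,320,-70,100],[0,0,0.75,186,374,-85,100],[0,0,0.86,212,427,-100,100]]'
```

```text
clock: 4.7
tcp_pos: [378.4, -147.9, 250.7]
ee_rot: [[0.415, 0.91, 0.001], [0.91, -0.415, -0.001], [0.0, 0.001, -1.0]]
wrist_force: [1.0, 0.1, 0.1]
finger_gap: 1.0
clock: 5.7
tcp_pos: [591.2, 281.1, 150.2]
ee_rot: [[-0.422, 0.906, 0.002], [0.906, 0.422, 0.001], [-0.0, 0.002, -1.0]]
wrist_force: [0.7, -0.6, 0.6]
finger_gap: 0.999
```

```bash
python3 -m creep '[[0,0,0,-0.5,-1.5,-35,100],[0,0,0,-1,-3.5,-70,100],[0,0,0,-1,-3.5,-100,100],[0,0,0,-1,-3.5,-100,100]]'
python3 - <<'E'
from h import *
im=save("scene","d0.png");im2=save("top","d1.png")
def cr(im,c,h=52,f=3.8):
    v,u=int(c[1]),int(c[0]);return cv2.resize(im[v-h:v+h,u-h:u+h,::-1],(400,400),interpolation=cv2.INTER_CUBIC)
P=[590,277,26]
print(proj("scene",P),proj("top",P))
cv2.imwrite("pics/d.png",np.hstack([cr(im,proj("scene",P)),cr(im2,proj("top",P))]))
E
```

```text
clock: 6.2
tcp_pos: [588.0, 276.6, 47.6]
ee_rot: [[-0.423, 0.906, -0.003], [0.906, 0.423, -0.002], [-0.0, -0.004, -1.0]]
wrist_force: [0.6, 0.5, 0.4]
finger_gap: 1.001
[330.81185662 252.26453839] [223.21576622 245.99904909]
```

View pics/d.png

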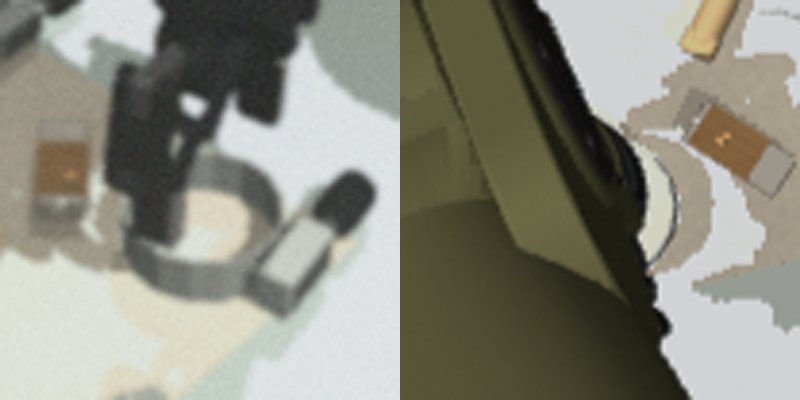

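Run:
```python
from h import *
np.set_printoptions(precision=1,suppress=True)
c=np.array([int(330.8),int(252.26)])
f=lambda P:(proj("scene",P)-c+52)*400/104
y=np.array([.906,.423,0]);x=np.array([-.423,.906,0]);T=np.array([588,276.6,47.6])
print("ringc",f([590,277,13]),f([588,276.6,13]))
for th in range(0,360,45):
  d=np.array([np.cos(np.radians(th)),np.sin(np.radians(th)),0]);print(th,f(np.array([590,277,26])+36.5*d),f(np.array([590,277,0])+36.5*d))
for z in(28,41):
  for s in(11,-11): print("tip",z,s,f(T+42.5*y+s*x+[0,0,z-47.6]),f(T+57*y+s*x+[0,0,z-47.6]))
```

```text
ringc [201.4 221.7] [204.5 219.5]
0 [135.6 231.9] [133.4 273.1]
45 [189.8 258.6] [186.5 299.8]
90 [252.6 250.9] [248.1 292. ]
135 [284.6 213.9] [279.6 254.9]
180 [268.3 171.1] [263.7 212. ]
225 [215.6 146.9] [212.  187.7]
270 [156.2 153.7] [153.7 194.6]
315 [122.6 188.3] [120.8 229.3]
tip 28 11 [181.  263.2] [164.2 284. ]
tip 28 -11 [136.8 243.3] [119.7 263.6]
tip 41 11 [182.6 241.9] [165.6 262.7]
tip 41 -11 [138. 222.] [120.7 242.3]
```

```bash
python3 -m creep '[[0,0,0,1.5,1,-15,100],[0,0,0,1.5,1,-29.5,100],[0,0,0,1.5,1,-29.5,100],[0,0,0,1.5,1,-29.5,70],[0,0,0,1.5,1,-29.5,70],[0,0,0,1.5,1,-29.5,70],[0,0,0,1.5,1,-29.5,70],[0,0,0,1.5,1,-29.5,70]]' 60 && python3 -m creep '[[0,0,0,0,0,10,60],[0,0,0,0,0,30,60],[0,0,0,0,0,60,60],[0,0,0,0,0,110,60],[0,0,0,0,0,170,60],[0,0,0,0,0,172,60]]'
python3 - <<'E'
from h import *
save("scene","e.png")
print(robot.observe()["joint_positions"])
E
```

```text
clock: 7.3
tcp_pos: [592.4, 278.8, 22.1]
ee_rot: [[-0.422, 0.906, 0.003], [0.906, 0.422, 0.001], [-0.0, 0.003, -1.0]]
wrist_force: [-0.7, 0.3, 5.8]
finger_gap: 0.837
clock: 8.05
tcp_pos: [595.5, 280.3, 200.3]
ee_rot: [[-0.422, 0.906, 0.012], [0.906, 0.422, 0.005], [-0.0, 0.013, -1.0]]
wrist_force: [0.5, -0.3, -1.8]
finger_gap: 0.84
[ 4.40039680e-01  4.36024695e-01  7.73110121e-03  1.13367245e+00
 -1.78023134e-04  1.57470327e+00]
```

View pics/e.png

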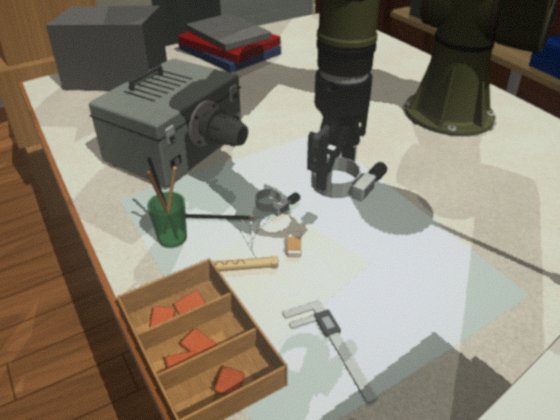

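The clamp is held and level between the fingers at (343,175). Next I'll turn it about z while carrying it, then pitch it up.

```bash
python3 -m creep '[[0,0,0.18,-4,-30,3,60],[0,0,0.36,-8,-60,5,60],[0,0,0.54,-12,-92,10,60],[0,0,0.72,-16,-125,10,60],[0,0,0.90,-20,-160,10,60],[0,0,1.08,-24,-195,10,60],[0,0,1.26,-28,-230,10,60],[0,0,1.44,-32,-264,10,60]]' && python3 -m creep '[[0,0,0.17,0,0,0,60],[0,0,0.17,0,0,0,60]]' && python3 -c "
from workcell import robot;print(robot.observe()['joint_positions'])"
```

```text
clock: 9.1
tcp_pos: [560.6, 14.5, 205.4]
ee_rot: [[-0.952, -0.306, -0.006], [-0.306, 0.952, 0.008], [0.003, 0.01, -1.0]]
wrist_force: [0.0, -1.3, -1.0]
finger_gap: 0.836
clock: 9.35
tcp_pos: [559.3, 14.1, 203.6]
ee_rot: [[-0.888, -0.46, -0.011], [-0.46, 0.888, 0.007], [0.006, 0.011, -1.0]]
wrist_force: [0.9, 0.0, -2.0]
finger_gap: 0.839
[ 0.0208768   0.26911092 -0.21489729  1.09722162  0.00764756 -0.45752937]
```

```bash
python3 -m creep '[[-0.16,-0.082,0,0,0,0,60],[-0.32,-0.164,0,0,0,0,60],[-0.48,-0.247,0,0,0,0,60],[-0.64,-0.329,0,0,0,0,60],[-0.8,-0.411,0,0,0,0,60],[-0.96,-0.494,0,0,0,0,60],[-1.12,-0.576,0,0,0,0,60],[-1.28,-0.658,0,0,0,0,60]]' && python3 -m creep '[[-0.10,-0.05,0,3,2,0,60],[-0.10,-0.05,0,3,2,0,60],[-0.10,-0.05,0,3,2,0,60]]'
python3 - <<'E'
from workcell import robot
import numpy as np
from scipy.spatial.transform import Rotation as r
o=robot.observe();print(o['joint_positions'],o["tcp_pos"]);R=np.array(o["ee_rot"])
a=np.radians(117.2);out=np.array([np.cos(a),np.sin(a),0])
z=-out;y=np.array([0,0,1.]);W=np.c_[np.cross(y,z),y,z]
for s in(1,-1):
  W2=np.c_[s*np.cross(y,z),s*y,z];print(s,r.from_matrix(W2@R.T).as_rotvec())
E
```

```text
clock: 10.35
tcp_pos: [555.1, 12.2, 202.1]
ee_rot: [[-0.897, -0.091, 0.432], [-0.441, 0.179, -0.879], [0.003, -0.98, -0.2]]
wrist_force: [-0.5, -1.4, -1.9]
finger_gap: 0.832
clock: 10.72
tcp_pos: [557.6, 14.7, 199.7]
ee_rot: [[-0.897, -0.043, 0.439], [-0.441, 0.079, -0.894], [0.004, -0.996, -0.09]]
wrist_force: [0.3, 0.1, -2.1]
finger_gap: 0.835
[ 0.60920548  0.77238158 -0.33972716  1.49443139 -1.39410885  1.03828162] [557.62740842  14.68013605 199.71150913]
1 [-1.40818569  2.80084749  0.140818  ]
-1 [-0.078246   -0.04416067  0.01772282]
```

```bash
cat >> h.py <<'E'
from scipy.spatial.transform import Rotation as Ro
def go(head,tilt,ring,off=9.,n=1):
    """rotvec+shift to put tool at heading (deg), tilt down (deg), tool y = 'down', ring centre at ring"""
    np.set_printoptions(precision=3,suppress=True)
    o=robot.observe();R=np.array(o["ee_rot"]);h,t=np.radians([head,tilt])
    z=np.array([np.cos(h)*np.cos(t),np.sin(h)*np.cos(t),-np.sin(t)])
    x=np.cross([0,0,-1.],z);x/=np.linalg.norm(x);W=np.c_[x,np.cross(z,x),z]
    rv=Ro.from_matrix(W@R.T).as_rotvec();sh=np.array(ring)-off*z-np.array(o["tcp_pos"])
    print("rot",rv,np.degrees(np.linalg.norm(rv)),"shift",sh,"rows",np.linalg.norm(rv)/.186)
SEAT=np.array([613,-80.5,100.]);a=np.radians(117.2);OUT=np.array([np.cos(a),np.sin(a),0])
E
python3 -c "
from h import *
go(-30,40,SEAT+130*OUT+[0,0,80])"
```

```text
rot [0.453 0.418 0.57 ] 48.13716591898566 shift [-10.021  23.891 -13.926] rows 4.516946440134956
```

```bash
python3 -m creep '[[0.09,0.084,0.114,-2,5,-3,60],[0.18,0.167,0.228,-4,10,-6,60],[0.27,0.251,0.342,-6,15,-8,60],[0.36,0.334,0.456,-8,20,-11,60],[0.453,0.418,0.57,-10,24,-14,60],[0.453,0.418,0.57,-10,24,-14,60],[0.453,0.418,0.57,-10,24,-14,60]]' && python3 -c "
from h import *
print(np.array(robot.observe()['joint_positions']))
go(-30,0,SEAT+130*OUT+[0,0,80])"
```

```text
clock: 11.6
tcp_pos: [547.7, 40.4, 187.6]
ee_rot: [[-0.502, -0.548, 0.669], [-0.865, 0.32, -0.387], [-0.003, -0.773, -0.635]]
wrist_force: [0.5, -1.6, -2.1]
finger_gap: 0.834
[ 0.44344984 -0.04431632 -0.97957963  0.0306117  -0.68971876 -0.82335973]
rot [-0.347 -0.594  0.001] 39.38587365977362 shift [-1.915 -0.813 -7.619] rows 3.6957697534277347
```

```bash
cat > kin.py <<'E'
from h import *
from scipy.optimize import least_squares
D=[([-1.291,.314,-.047,1.21,0,1.571],[165.695,-576.663,250.299]),
([.44004,.436025,.007731,1.13367,-.00018,1.5747],[595.5,280.3,200.3]),
([.0208768,.26911,-.214897,1.09722,.00765,-.4575],[559.3,14.1,203.6]),
([.6092,.77238,-.33973,1.49443,-1.39411,1.03828],[557.63,14.68,199.71]),
([.44345,-.044316,-.97958,.03061,-.68972,-.82336],[547.7,40.4,187.6])]
def fk(q,k):
    a2,b,z0,a3,d4,L=k;p=q[1]-q[2];P=p+q[3]
    r=a2*np.sin(q[1])+b*np.cos(q[1])+a3*np.cos(p)+d4*np.cos(P)
    z=z0+a2*np.cos(q[1])-b*np.sin(q[1])-a3*np.sin(p)-d4*np.sin(P)
    c5,s5=np.cos(q[4]),np.sin(q[4])
    loc=np.array([r+L*c5*np.cos(P),L*s5,z-L*c5*np.sin(P)])
    c,s=np.cos(q[0]),np.sin(q[0]);M=np.array([[c,-s,0],[s,c,0],[0,0,1]])
    return M@loc,M@np.array([c5*np.cos(P),s5,-c5*np.sin(P)])
K=least_squares(lambda k:np.r_[np.concatenate([fk(q,k)[0]-x for q,x in D]),(k-[300,30,130,300,70,250])*.002],[300,30,130,300,70,250]).x
lo=np.array([-2.67,-.69,-1.03,-2.08,-1.42]);hi=np.array([2.67,1.73,1.25,2.16,1.45])
def ik(tcp,head,tilt=0,m=.02,q0=(.4,.5,-.5,-.8,-1.3)):
    h,t=np.radians([head,tilt]);z=np.array([np.cos(h)*np.cos(t),np.sin(h)*np.cos(t),-np.sin(t)])
    f=lambda q:np.r_[fk(q,K)[0]-tcp,400*(fk(q,K)[1]-z)]
    s=least_squares(f,q0,bounds=(lo+m,hi-m));return s.x,fk(s.x,K)[0]-tcp,np.degrees(np.arccos(np.clip(fk(s.x,K)[1]@z,-1,1)))
E
python3 - <<'E'
from kin import *
np.set_printoptions(precision=2,suppress=True)
print(K,[fk(q,K)[0]-x for q,x in D])
for tilt in(0,6):
 for s,hs in((110,(-30,-40,-45,-50)),(60,(-40,-45,-50,-55)),(25,(-45,-50,-55)),(0,(-45,-50,-54,-57,-60))):
  for h in hs:
    z=np.array([np.cos(np.radians(h)),np.sin(np.radians(h)),0]);b=None
    for q0 in((.4,.5,-.5,-.8,-1.3),(.4,.5,-.5,1,-1.3),(.4,1,.5,-.5,-1.2)):
      r=ik(SEAT+s*OUT-9*z,h,tilt,q0=q0);e=np.linalg.norm(r[1])+r[2]
      if b is None or e<b[0]: b=(e,r)
    print(tilt,s,h,b[1][0],np.linalg.norm(b[1][1]),b[1][2])
E
```

```text
[429.03  58.14 395.91 460.48  57.67 318.75] [array([  5.12, -17.82,  -3.36]), array([-1.87, -0.87, -7.71]), array([14.3 ,  0.32, -0.23]), array([-11.39, -16.18,  -7.93]), array([-22.53, -15.49,  19.23])]
0 110 -30 [ 0.58  1.09 -0.77 -1.86 -1.1 ] 1.5123047101747576e-13 0.0
0 110 -40 [ 0.63  1.06 -0.67 -1.73 -1.33] 3.789931313660471e-13 8.537736462515939e-07
0 110 -45 [ 0.63  1.05 -0.63 -1.68 -1.4 ] 5.390829765913368 0.894694915994303
0 110 -50 [ 0.59  1.05 -0.6  -1.65 -1.4 ] 22.45784832969788 3.8234703010106177
0 60 -40 [ 0.5   1.06 -0.68 -1.74 -1.2 ] 5.684341886080802e-14 0.0
0 60 -45 [ 0.52  1.05 -0.63 -1.68 -1.31] 1.75347205971165e-13 0.0
0 60 -50 [ 0.53  1.05 -0.57 -1.62 -1.4 ] 1.944339930669874 0.3404710762115497
0 60 -55 [ 0.5   1.05 -0.55 -1.6  -1.4 ] 18.90683495927811 3.388046213021902
0 25 -45 [ 0.44  1.05 -0.63 -1.68 -1.22] 1.191086668529821e-13 0.0
0 25 -50 [ 0.46  1.05 -0.57 -1.62 -1.33] 1.139086659085919e-13 0.0
0 25 -55 [ 0.46  1.05 -0.52 -1.57 -1.4 ] 5.279835245276076 0.9695099960492221
0 0 -45 [ 0.38  1.05 -0.62 -1.68 -1.16] 1.1718571004216928e-13 0.0
0 0 -50 [ 0.4   1
[... 714 characters left out ...]
[ 0.53  0.88 -0.65 -0.95 -1.38] 1.7350196581950825e-13 0.0
6 60 -55 [ 0.52  0.83 -0.6  -0.55 -1.4 ] 7.109285151877187 1.9580955584409403
6 25 -45 [ 0.43  0.92 -0.7  -1.32 -1.21] 2.5271758721286713e-13 0.0
6 25 -50 [ 0.45  0.9  -0.65 -1.14 -1.31] 1.1718571004216928e-13 0.0
6 25 -55 [ 0.47  0.88 -0.58 -0.83 -1.39] 1.953669522672999e-13 0.0
6 0 -45 [ 0.37  0.92 -0.7  -1.36 -1.15] 1.9065862296939058e-13 0.0
6 0 -50 [ 0.4   0.91 -0.64 -1.21 -1.25] 1.4281732235759946e-13 8.537736462515939e-07
6 0 -54 [ 0.41  0.9  -0.59 -1.04 -1.33] 3.1776437161565096e-14 0.0
6 0 -57 [ 0.42  0.89 -0.56 -0.86 -1.38] 6.029155041345696e-14 0.0
6 0 -60 [ 0.41  0.87 -0.52 -0.63 -1.4 ] 3.917092749402108 1.018689820590618
```

```bash
python3 -m creep '[[-0.08,-0.13,0,-1,0,-2,60],[-0.15,-0.26,0,-2,-1,-4,60],[-0.22,-0.39,0,-2,-1,-6,60],[-0.30,-0.52,0,-2,-1,-8,60],[-0.30,-0.52,0,-2,-1,-8,60],[-0.30,-0.52,0,-2,-1,-8,60]]' && python3 -c "
from h import *
print(np.array(robot.observe()['joint_positions']))
go(-40,5,SEAT+115*OUT)"
```

```text
clock: 12.35
tcp_pos: [530.6, 133.2, 188.8]
ee_rot: [[-0.586, -0.114, 0.803], [-0.811, 0.075, -0.581], [0.006, -0.991, -0.136]]
wrist_force: [0.4, -0.5, -0.9]
finger_gap: 0.834
[ 0.84254509  0.40150204 -1.02558396 -0.4928022  -1.40053546 -0.64972964]
rot [-0.026 -0.043 -0.072] 5.035358799182108 shift [  22.952 -105.616  -87.997] rows 0.47249241970427813
```

```bash
python3 -m creep '[[0,0,0,4,-17,-20,60],[0,0,0,8,-35,-40,60],[0,0,0,12,-55,-60,60],[0,0,0,16,-80,-75,60],[-0.01,-0.02,-0.03,20,-100,-88,60],[-0.026,-0.043,-0.06,23,-105,-88,60],[-0.026,-0.043,-0.06,23,-105,-88,60],[-0.026,-0.043,-0.06,23,-105,-88,60]]' && python3 -c "
from h import *
print(np.array(robot.observe()['joint_positions']))
go(-40,5,SEAT+115*OUT)"
```

```text
clock: 13.35
tcp_pos: [592.2, 56.0, 82.7]
ee_rot: [[-0.657, -0.037, 0.753], [-0.754, 0.045, -0.655], [-0.01, -0.998, -0.057]]
wrist_force: [0.3, 8.9, 18.9]
finger_gap: 0.833
[ 0.62986347  1.00684785 -1.02338628 -1.77966663 -1.33900849 -1.31708098]
rot [0.012 0.029 0.019] 2.1110505638650094 shift [-38.67  -28.496  18.049] rows 0.1980902312662755
```

```bash
python3 - <<'E'
from h import *
save("scene","f.png")
E
python3 -m creep '[[0,0,0,-10,0,10,60],[0,0,0,-20,0,25,60],[0,0,0,-20,0,25,60]]'; python3 -c "
from h import *
print(np.array(robot.observe()['joint_positions']))
print(np.array(robot.observe()['wrist_force']),np.array(robot.observe()['wrist_torque']))"
```

```text
clock: 13.78
tcp_pos: [586.5, 65.4, 101.9]
ee_rot: [[-0.666, -0.017, 0.746], [-0.746, 0.04, -0.665], [-0.019, -0.999, -0.04]]
wrist_force: [0.1, -0.4, -1.2]
finger_gap: 0.836
[ 0.65679286  0.97969374 -1.02475842 -1.79290939 -1.38055842 -1.34436152]
[ 0.07601088 -0.35543265 -1.23885953] [0.92746779 1.02551465 0.02646542]
```

View pics/f.png

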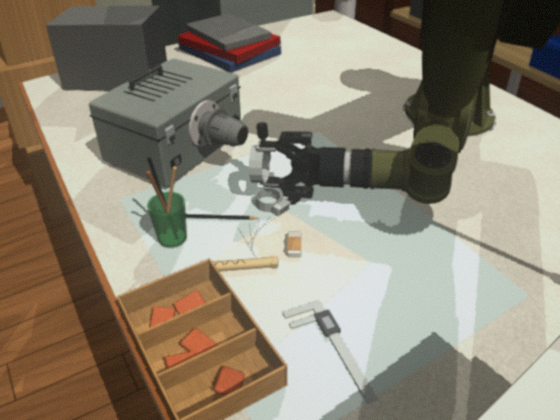

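```bash
python3 - <<'E'
s=open('kin.py').read()
s=s.replace("[547.7,40.4,187.6])]","[547.7,40.4,187.6]),\n([.842545,.401502,-1.025584,-.4928,-1.400535,0],[530.6,133.2,188.8]),([.629863,1.006848,-1.023386,-1.779667,-1.339008,0],[592.2,56,82.7]),([.656793,.979694,-1.024758,-1.792909,-1.380558,0],[586.5,65.4,101.9])]")
s=s.replace("a2,b,z0,a3,d4,L=k","a2,b,z0,a3,d4,L,c,y0,r0=k").replace("r=a2*np.sin","r=r0+c*np.sin(p)+a2*np.sin").replace("z=z0+","z=z0+c*np.cos(p)+").replace("L*s5,z-","y0+L*s5,z-")
s=s.replace("[300,30,130,300,70,250]","[300,30,130,300,70,250,0,0,0]")
open('kin.py','w').write(s)
E
python3 - <<'E'
from kin import *
np.set_printoptions(precision=2,suppress=True)
print(K,[fk(q,K)[0]-x for q,x in D])
E
```

```text
[522.87  -1.33 283.67 442.62 133.55 311.91  76.57   0.    -0.69] [array([ 0.16, -0.56,  0.92]), array([-0.79, -0.35, -1.74]), array([ 0.33, -0.03,  0.86]), array([0.09, 0.05, 0.38]), array([-0.1 , -0.02, -0.15]), array([-0.09, -0.16, -0.31]), array([0.07, 0.06, 0.03]), array([0.01, 0.05, 0.01])]
```

```bash
cat > plan.py <<'E'
from kin import *
np.set_printoptions(precision=2,suppress=True)
def best(s,h,tilt,dz=0):
    z=np.array([np.cos(np.radians(h))*np.cos(np.radians(tilt)),np.sin(np.radians(h))*np.cos(np.radians(tilt)),-np.sin(np.radians(tilt))]);b=None
    for q0 in((.4,.5,-.5,-.8,-1.3),(.4,.5,-.5,1,-1.3),(.4,1,.5,-.5,-1.2),(.3,.9,-.9,1.5,-1.3)):
      r=ik(SEAT+s*OUT-9*z+[0,0,dz],h,tilt,q0=q0);e=np.linalg.norm(r[1])+3*r[2]
      if b is None or e<b[0]: b=(e,r)
    return b
E
python3 - <<'E'
from plan import *
for tilt in(-8,0,8,12,20):
 for s,hs in((110,(-45,-55,-63)),(60,(-45,-55,-63)),(0,(-45,-54,-57,-63))):
  for h in hs:
    b=best(s,h,tilt);print(tilt,s,h,b[1][0],np.linalg.norm(b[1][1]).round(1),b[1][2].round(2))
E
```

```text
-8 110 -45 [ 0.61  1.09 -1.01 -2.06 -1.4 ] 23.0 8.39
-8 110 -55 [ 0.69  1.26 -0.24  2.14 -1.4 ] 30.3 5.09
-8 110 -63 [ 0.64  1.26 -0.17  2.14 -1.37] 10.0 3.34
-8 60 -45 [ 0.52  1.08 -1.01 -2.06 -1.34] 18.3 8.68
-8 60 -55 [ 0.49  1.08 -0.96 -2.06 -1.4 ] 21.2 8.29
-8 60 -63 [ 0.57  1.26 -0.15  2.14 -1.4 ] 24.6 5.24
-8 0 -45 [ 0.37  1.07 -1.01 -2.06 -1.2 ] 21.0 8.64
-8 0 -54 [ 0.4   1.09 -0.93 -2.06 -1.35] 11.0 7.48
-8 0 -57 [ 0.4   1.09 -0.9  -2.06 -1.4 ] 8.9 7.33
-8 0 -63 [ 0.36  1.1  -0.87 -2.06 -1.4 ] 24.0 7.95
0 110 -45 [ 0.61  1.1  -1.01 -2.06 -1.4 ] 22.2 0.66
0 110 -55 [ 0.7   1.11 -0.26  1.77 -1.4 ] 31.0 4.93
0 110 -63 [ 0.63  1.12 -0.2   1.82 -1.4 ] 2.9 0.49
0 60 -45 [ 0.52  1.1  -1.01 -2.06 -1.33] 17.6 1.99
0 60 -55 [ 0.49  1.09 -0.98 -2.06 -1.4 ] 16.3 2.92
0 60 -63 [ 0.57  1.13 -0.16  1.84 -1.4 ] 23.4 4.02
0 0 -45 [ 0.37  1.09 -1.01 -2.06 -1.19] 17.0 1.97
0 0 -54 [ 0.4   1.09 -0.96 -2.05 -1.34] 0.0 0.0
0 0 -57 [ 0.41  1.07 -0.93 -2.   -1.4 ] 0.2 0.04
0 0 -63 [ 0.37  1.07 -0.9  -1.97 -1.4 ] 20.2 3.92
8 110 -45 [ 0.64  0.65 -1.01 -0.73 -1.38] 9.2 1.91
8 110 -55 [ 0.63  0.65 -0.
[... 723 characters left out ...]
0
12 0 -45 [ 0.37  0.67 -1.01 -1.08 -1.16] 26.6 3.85
12 0 -54 [ 0.38  0.65 -0.99 -0.91 -1.25] 0.0 0.0
12 0 -57 [ 0.39  0.62 -0.92 -0.69 -1.29] 0.0 0.0
12 0 -63 [ 0.4   0.62 -0.74 -0.11 -1.35] 0.0 0.0
20 110 -45 [ 0.58  0.44 -1.   -0.38 -1.17] 0.0 0.0
20 110 -55 [ 0.6   0.51 -0.74  0.28 -1.22] 0.0 0.0
20 110 -63 [ 0.59  0.62 -0.53  0.74 -1.2 ] 0.0 0.0
20 60 -45 [ 0.47  0.46 -1.01 -0.54 -1.12] 8.0 1.5
20 60 -55 [ 0.49  0.49 -0.84 -0.07 -1.2 ] 0.0 0.0
20 60 -63 [ 0.49  0.57 -0.62  0.45 -1.22] 0.0 0.0
20 0 -45 [ 0.34  0.49 -1.01 -0.73 -1.03] 14.9 2.49
20 0 -54 [ 0.36  0.5  -0.93 -0.49 -1.13] 0.0 0.0
20 0 -57 [ 0.37  0.5  -0.86 -0.31 -1.17] 0.0 0.0
20 0 -63 [ 0.38  0.53 -0.71  0.07 -1.21] 0.0 0.0
```

Run:
```python
from plan import *
for a in((115,-50,20,20),(115,-62,20,20),(115,-62,11,20),(115,-62,11,0),(60,-62,11,0),(30,-61,10,0),(0,-60,9,0)): 
  b=best(*a);print(a,b[1][0],np.linalg.norm(b[1][1]).round(1),b[1][2].round(2))
go(-50,20,SEAT+115*OUT+[0,0,20])
```

```text
(115, -50, 20, 20) [ 0.6   0.42 -0.86  0.04 -1.21] 0.0 0.0
(115, -62, 20, 20) [ 0.6   0.58 -0.54  0.76 -1.2 ] 0.0 0.0
(115, -62, 11, 20) [ 0.63  0.74 -0.45  1.01 -1.33] 0.0 0.0
(115, -62, 11, 0) [ 0.63  0.77 -0.45  0.97 -1.33] 0.0 0.0
(60, -62, 11, 0) [ 0.52  0.67 -0.6   0.46 -1.38] 0.0 0.0
(30, -61, 10, 0) [ 0.46  0.63 -0.75 -0.05 -1.39] 0.0 0.0
(0, -60, 9, 0) [ 0.4   0.66 -0.87 -0.61 -1.37] 0.0 0.0
rot [ 0.209  0.229 -0.14 ] 19.496058723898763 shift [-31.471 -37.163  21.188] rows 1.8294108381408467
```

```bash
python3 -m creep '[[0.05,0.055,-0.035,-8,-5,10,60],[0.1,0.11,-0.07,-16,-10,15,60],[0.15,0.17,-0.1,-24,-18,20,60],[0.209,0.229,-0.14,-30,-27,21,60],[0.209,0.229,-0.14,-31,-37,21,60],[0.209,0.229,-0.14,-31,-37,21,60],[0.209,0.229,-0.14,-31,-37,21,60],[0.209,0.229,-0.14,-31,-37,21,60]]' && python3 -c "
from h import *
print(np.array(robot.observe()['joint_positions']))
go(-62,18,SEAT+115*OUT+[0,0,10])"
```

```text
clock: 14.78
tcp_pos: [555.8, 28.6, 124.6]
ee_rot: [[-0.766, -0.219, 0.605], [-0.643, 0.263, -0.719], [-0.002, -0.94, -0.342]]
wrist_force: [0.4, 0.6, -1.4]
finger_gap: 0.833
[ 0.6031805   0.41855991 -0.85938387  0.03529948 -1.20905358 -0.27243319]
rot [-0.03  -0.018 -0.21 ] 12.193278668775882 shift [  0.649   0.742 -11.845] rows 1.1441551579748939
```

Joints match the plan. Next I'll yaw to −62° and ease the tilt to 11°.

```bash
python3 -m creep '[[-0.01,-0.006,-0.07,0,0,-4,60],[-0.02,-0.012,-0.14,0,0,-8,60],[-0.03,-0.018,-0.21,0,1,-12,60],[-0.03,-0.018,-0.21,0,1,-12,60],[-0.09,-0.05,-0.21,0,1,-15,60],[-0.138,-0.075,-0.208,0,1,-19,60],[-0.138,-0.075,-0.208,0,1,-22,60],[-0.138,-0.075,-0.208,0,1,-22,60]]'
python3 - <<'E'
from h import *
print(np.array(robot.observe()['joint_positions']))
go(-62,11,SEAT+115*OUT)
o=robot.observe();R=np.array(o["ee_rot"]);t=np.array(o["tcp_pos"])
for cam in("scene","top"):
  for k in range(3):
    im=save(cam,f"g_{cam}.png")
    for l in("clamp_ring","clamp_housing","clamp_knob_end"):
      for r in robot.pinpoint(cam,l)[:1]:
        P=w(cam,r["point"]);print(cam,l,round(r["conf"],2),P,"tool:",R.T@(P-t))
a=cv2.imread("pics/g_scene.png")[70:230,170:350];b=cv2.imread("pics/g_top.png")[150:310,300:480]
cv2.imwrite("pics/g.png",np.hstack([cv2.resize(v,(400,356),interpolation=cv2.INTER_CUBIC) for v in(a,b)]))
E
```

```text
clock: 15.78
tcp_pos: [555.6, 29.5, 102.1]
ee_rot: [[-0.882, -0.101, 0.46], [-0.47, 0.165, -0.867], [0.012, -0.981, -0.193]]
wrist_force: [1.0, -0.1, -1.0]
finger_gap: 0.837
[ 0.62894432  0.7707312  -0.44648225  0.97531381 -1.33092227  0.62338838]
rot [ 0.004 -0.012 -0.001] 0.69966702985586 shift [ 0.706  0.061 -0.421] rows 0.06565318999265712
scene clamp_ring 0.85 [559.137  25.547  99.239] tool: [-1.302  1.829  5.64 ]
scene clamp_housing 0.68 [565.204   8.629  94.478] tool: [ 1.246  3.095 24.015]
scene clamp_knob_end 0.65 [524.897 -10.664 163.646] tool: [ 46.712 -63.869   8.859]
scene clamp_ring 0.58 [558.608  22.987 101.5  ] tool: [ 0.395 -0.759  7.181]
scene clamp_housing 0.6 [519.823  -1.443 102.971] tool: [46.128 -2.306 10.251]
scene clamp_knob_end 0.93 [526.419 -14.255 166.981] tool: [ 47.098 -67.887  12.027]
scene clamp_ring 0.59 [559.092  27.06  101.157] tool: [-1.952  0.2    3.938]
scene clamp_housing 0.9 [521.194  -1.902 101.958] tool: [45.121 -1.527 11.475]
scene clamp_knob_end 0.81 [524.965 -10.373 162.975] tool: [ 46.507 -63.169   8.767]
top clamp_ring 0.75 [560.181  20.174  97.481] tool: [ 0.282  2.562 11.118]
top clamp_housing 0.6 [520.079   0.074 100.538] tool: [45.159  0.306  9.523]
top clamp_knob_end 0.9 [523.828 -13.511 158.733] tool: [ 48.935 -59.41   11.785]
top clamp_ring 0.93 [558.066  21.34  100.6  ] tool: [ 1.638 -0.093  8.532]
top clamp_housing 0.72 [519.203   2.966 101.392] tool: [44.582  0.033  6.449]
top clamp_knob_end 0.9 [526.534 -13.821 158.799] tool: [ 46.695 -59.8    13.284]
top clamp_ring 0.78 [556.061  19.975  98.472] tool: [4.023 1.973 9.205]
top clamp_housing 0.82 [520.879   1.27  100.633] tool: [43.892  0.328  8.836]
top clamp_knob_end 0.79 [523.812 -17.864 162.695] tool: [ 51.045 -64.014  14.785]
```

View pics/g.png

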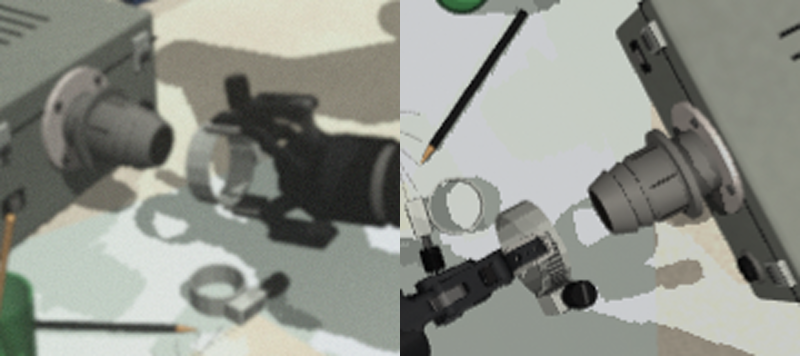

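The ring is in the tool, about 8.5 mm ahead of the TCP, knob up, with the stub ahead of it. I'll insert in stages.

```bash
python3 -m creep '[[0,0,0,7,-12,0,60],[0,-0.005,0,13,-24,0,60],[0,-0.01,0,20,-37,0,60],[0,-0.01,0,26,-49,0,60],[0,-0.01,0,26,-49,0,60]]' && python3 -c "
from h import *
print(np.array(robot.observe()['joint_positions']))
go(-61,10,SEAT+32*OUT)"
```

```text
clock: 17.6
tcp_pos: [581.3, -20.4, 102.8]
ee_rot: [[-0.883, -0.091, 0.46], [-0.469, 0.164, -0.868], [0.003, -0.982, -0.188]]
wrist_force: [-1.0, 0.2, -2.1]
finger_gap: 0.839
[ 0.51942582  0.6722093  -0.60112409  0.46519432 -1.37937649  0.16743217]
rot [-0.011 -0.01   0.018] 1.3464021533645558 shift [ 12.82  -23.922  -1.271] rows 0.1263395195277051
```

```bash
python3 -m creep '[[0,0,0.005,3,-6,-0.5,60],[-0.005,-0.005,0.01,6,-12,-1,60],[-0.01,-0.01,0.015,9,-18,-1,60],[-0.01,-0.01,0.018,13,-24,-1,60],[-0.01,-0.01,0.018,13,-24,-1,60],[-0.01,-0.01,0.018,13,-24,-1,60]]' && python3 -c "
from h import *
print(np.array(robot.observe()['joint_positions']))
go(-60,9,SEAT+12*OUT)"
```

```text
clock: 18.35
tcp_pos: [594.2, -43.9, 101.6]
ee_rot: [[-0.875, -0.085, 0.477], [-0.485, 0.152, -0.861], [0.0, -0.985, -0.174]]
wrist_force: [0.5, 0.2, -2.0]
finger_gap: 0.834
[ 0.46728535  0.63537933 -0.73800756 -0.01758287 -1.39122366 -0.21876982]
rot [-0.016 -0.009  0.018] 1.4532886688363174 shift [  8.882 -18.195  -0.219] rows 0.13636920566193142
```

```bash
python3 -m creep '[[-0.004,-0.002,0.005,2,-5,0,60],[-0.008,-0.005,0.01,4,-9,0,60],[-0.012,-0.007,0.015,7,-14,0,60],[-0.016,-0.009,0.018,9,-18,0,60],[-0.016,-0.009,0.018,9,-18,0,60]]' && python3 -c "
from h import *
print(np.array(robot.observe()['joint_positions']))
go(-59.5,7.5,SEAT+3*OUT)"
```

```text
clock: 18.98
tcp_pos: [603.0, -61.8, 101.1]
ee_rot: [[-0.866, -0.079, 0.494], [-0.5, 0.135, -0.855], [0.001, -0.988, -0.157]]
wrist_force: [0.3, 0.2, -0.8]
finger_gap: 0.83
[ 0.42824372  0.65259922 -0.84458801 -0.46816683 -1.3869238  -0.55045124]
rot [-0.022 -0.014  0.008] 1.5872785485463863 shift [ 4.148 -8.307  0.085] rows 0.1489421334323177
```

```bash
python3 -m creep '[[-0.006,-0.004,0.002,1,-2,0,60],[-0.011,-0.007,0.004,2,-4,0,60],[-0.017,-0.01,0.006,3,-6,0,60],[-0.022,-0.014,0.008,4,-8,0,60],[-0.022,-0.014,0.008,4,-8,0,60]]' && python3 -c "
from h import *
print(np.array(robot.observe()['joint_positions']))
go(-59.5,7.5,SEAT+0*OUT)"
```

```text
clock: 19.6
tcp_pos: [607.1, -68.2, 100.8]
ee_rot: [[-0.861, -0.067, 0.505], [-0.509, 0.112, -0.853], [0.001, -0.991, -0.131]]
wrist_force: [-6.2, 11.8, -0.3]
finger_gap: 0.834
[ 0.4146595   0.69950152 -0.89267389 -0.75571059 -1.39377315 -0.74288654]
rot [ 0.    -0.001 -0.002] 0.10790745160208094 shift [ 1.356 -4.599  0.385] rows 0.010125485580068507
```

```bash
python3 -m creep '[[-0.02,-0.012,0.005,0,0,-1,60],[-0.04,-0.023,0.01,0.5,-1,-2,60],[-0.06,-0.035,0.012,1,-2,-3,60],[-0.07,-0.04,0.012,1.5,-3,-4,60],[-0.07,-0.04,0.012,1.5,-3,-4,60],[-0.07,-0.04,0.012,1.5,-3,-4,60]]' && python3 -c "
from h import *
o=robot.observe();print(np.array(o['joint_positions']),o['wrist_torque'])
go(-59,3,SEAT+0*OUT-[0,0,4])"
```

```text
clock: 20.35
tcp_pos: [610.0, -70.4, 97.3]
ee_rot: [[-0.852, -0.027, 0.522], [-0.523, 0.043, -0.851], [0.0, -0.999, -0.051]]
wrist_force: [-10.2, 14.0, 9.6]
finger_gap: 0.831
[ 0.41153228  0.90945577 -0.94066637 -1.49702723 -1.42295096 -1.22156907] [-1.4156424  -0.54623187 -0.48800319]
rot [ 0.001  0.    -0.009] 0.5415244497786014 shift [-1.619 -2.428 -0.803] rows 0.05081389585315738
```

```bash
python3 -m creep '[[0,0,0.02,-0.5,1,0,60],[0.005,0.003,0.02,-0.5,1,0,100],[0.01,0.006,0.02,-0.5,1,0,100],[0.01,0.006,0.02,-0.5,1,0,100],[0.01,0.006,0.02,-0.5,1,0,100],[0.01,0.006,0.02,-0.5,1,0,100]]' && python3 -c "
from h import *
o=robot.observe();print(np.array(o['joint_positions']),o['wrist_torque'])
go(-58,7,SEAT+30*OUT-[0,0,4])
go(-60,10,SEAT+32*OUT-[0,0,4])"
```

```text
clock: 21.1
tcp_pos: [609.6, -69.2, 97.2]
ee_rot: [[-0.842, -0.034, 0.539], [-0.54, 0.053, -0.84], [-0.0, -0.998, -0.063]]
wrist_force: [-0.4, 0.8, 1.1]
finger_gap: 1.001
[ 0.41166076  0.8934245  -0.955991   -1.47204811 -1.40031578 -1.19833881] [0.87310492 0.50580885 0.06428341]
rot [ 0.05   0.032 -0.012] 3.4826004419243954 shift [-15.05   22.999  -0.076] rows 0.326789485177367
rot [ 0.096  0.058 -0.047] 6.951974915601676 shift [-15.662  24.878   0.39 ] rows 0.6523379128672266
```

```bash
python3 -m creep '[[0.012,0.008,0,-3,5,0,100],[0.03,0.018,0,-6,10,0,100],[0.05,0.032,-0.01,-9,15,0,100],[0.075,0.045,-0.02,-12,19,0,100],[0.09,0.055,-0.03,-15,24,1,100],[0.09,0.055,-0.03,-20,32,3,100],[0.09,0.055,-0.03,-25,40,5,100],[0.1,0.06,-0.03,-30,50,8,100]]' && python3 -c "
from h import *
o=robot.observe();print(np.array(o['joint_positions']),o['wrist_torque'])
go(-55,14,SEAT+110*OUT+[0,0,30])"
```

```text
clock: 22.1
tcp_pos: [579.0, -19.2, 104.9]
ee_rot: [[-0.858, -0.091, 0.506], [-0.514, 0.154, -0.844], [-0.001, -0.984, -0.179]]
wrist_force: [1.2, 0.3, -0.1]
finger_gap: 1.002
[ 0.52493133  0.62455259 -0.72548308  0.13675179 -1.39043908 -0.08396443] [ 0.90791442  0.45496313 -0.00924666]
rot [0.053 0.036 0.071] 5.498359987952183 shift [-21.337  43.729  27.269] rows 0.5159380927402223
```

```bash
python3 -m creep '[[0.02,0.015,0.02,-6,12,8,100],[0.05,0.036,0.05,-14,28,16,100],[0.08,0.055,0.07,-21,44,30,100],[0.16,0.11,0.07,-21,44,60,100],[0.3,0.2,0.07,-21,44,90,100],[0.44,0.3,0.07,-21,44,130,100],[0.44,0.3,0.07,-21,44,130,100]]'
python3 - <<'E'
from h import *
print(np.array(robot.observe()['joint_positions']))
R={}
for k in range(4):
  for cam in("scene","top"):
    im=save(cam,f"i_{cam}.png")
    for l in("clamp_ring","clamp_housing","clamp_knob_end"):
      for r in robot.pinpoint(cam,l)[:1]:
        R.setdefault((cam,l),[]).append(np.r_[w(cam,r["point"]),r["conf"]])
for k,v in R.items(): print(k,np.median(v,0),len(v))
a=cv2.imread("pics/i_scene.png")[70:230,150:330];b=cv2.imread("pics/i_top.png")[150:310,360:540]
cv2.imwrite("pics/i.png",np.hstack([cv2.resize(v,(400,356),interpolation=cv2.INTER_CUBIC) for v in(a,b)]))
E
```

```text
clock: 22.98
tcp_pos: [561.5, 25.0, 241.9]
ee_rot: [[-0.819, -0.373, 0.437], [-0.574, 0.535, -0.62], [-0.003, -0.758, -0.652]]
wrist_force: [0.8, 0.2, -1.1]
finger_gap: 0.999
[ 0.47437334  0.13400384 -0.56096312  0.715625   -0.84947848 -0.20858313]
('scene', 'clamp_ring') [612.87742254 -75.22204833  94.92472731   0.725     ] 4
('scene', 'clamp_housing') [573.9357221  -99.52770649  93.77491707   0.765     ] 4
('scene', 'clamp_knob_end') [ 571.13444327 -100.26403067  162.05584631    0.88      ] 4
('top', 'clamp_ring') [610.6487018  -78.1694154   93.59341995   0.8       ] 4
('top', 'clamp_housing') [571.43427776 -98.55868617  96.11062937   0.73      ] 4
('top', 'clamp_knob_end') [ 568.30997302 -103.63152672  155.24759677    0.74      ] 2
```

View pics/i.png

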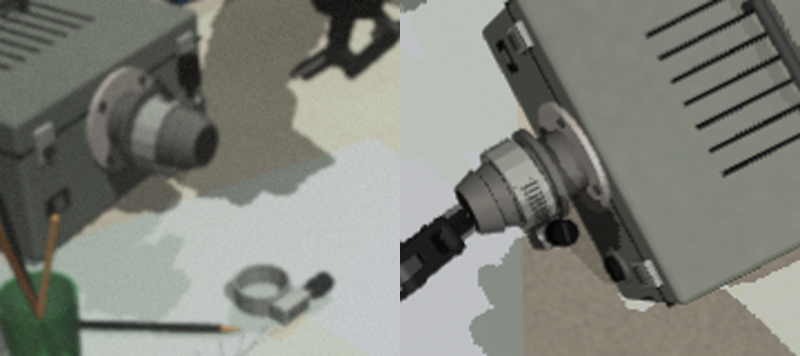

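```bash
python3 -m creep '[[0.14,0.1,0,2,-20,0,100],[0.28,0.2,0,4,-45,0,60],[0.42,0.3,0,6,-70,0,55],[0.56,0.4,0,7,-95,0,55],[0.703,0.495,0,8,-120,0,55],[0.703,0.495,0,8,-126,0,55],[0.703,0.495,0,8,-126,0,55]]' 40
python3 - <<'E'
from h import *
np.set_printoptions(precision=3,suppress=True)
o=robot.observe();print(np.array(o['joint_positions']))
R=np.array(o["ee_rot"]);z=R[:,2];print("level rot",np.cross(z,[0,0,-1]),"shift",np.array([570,-101.5,175])-o["tcp_pos"])
E
```

```text
clock: 25.45
tcp_pos: [565.8, -101.7, 234.3]
ee_rot: [[-0.814, -0.581, -0.006], [-0.581, 0.814, -0.003], [0.007, 0.001, -1.0]]
wrist_force: [-0.8, 0.9, 0.3]
finger_gap: 0.55
[-0.175  0.277 -0.132  1.166 -0.004 -0.796]
level rot [ 0.003 -0.006  0.   ] shift [  4.154   0.175 -59.29 ]
```

```bash
python3 -m creep '[[0,0,0.18,3,0,-5,55],[0,0,0.36,4,0,-10,55],[0,0,0.54,4,0,-15,55],[0,0,0.72,4,0,-20,55],[0,0,0.9,4,0,-25,55],[0,0,1.08,4,0,-30,55],[0,0,1.26,4,0,-35,55],[0,0,1.44,4,0,-40,55]]' && python3 -m creep '[[0,0,0.18,0,0,-5,55],[0,0,0.36,0,0,-10,55],[0,0,0.54,0,0,-15,55],[0,0,0.54,0,0,-15,55]]'
python3 - <<'E'
from h import *
np.set_printoptions(precision=3,suppress=True)
R={}
for k in range(3):
  for cam in("scene","top"):
    save(cam,f"j_{cam}.png")
    for l in("clamp_knob_end",):
      for r in robot.pinpoint(cam,l)[:1]: R.setdefault(cam,[]).append(np.r_[w(cam,r["point"]),r["conf"]])
for k,v in R.items(): print(k,np.median(v,0),len(v))
o=robot.observe();print(np.array(o['joint_positions']))
R=np.array(o["ee_rot"]);z=R[:,2];print("level rot",np.cross(z,[0,0,-1]),"shift",np.array([570,-101.5,154])-o["tcp_pos"],o["wrist_torque"],o["wrist_force"])
E
```

```text
clock: 26.45
tcp_pos: [569.2, -99.3, 194.5]
ee_rot: [[0.479, -0.878, 0.004], [-0.878, -0.479, -0.007], [0.008, 0.0, -1.0]]
wrist_force: [1.2, -0.3, 0.0]
finger_gap: 0.555
clock: 26.95
tcp_pos: [568.5, -97.2, 179.5]
ee_rot: [[0.862, -0.506, 0.007], [-0.506, -0.862, -0.005], [0.008, 0.001, -1.0]]
wrist_force: [-0.1, 0.3, 0.3]
finger_gap: 0.549
scene [572.502 -99.491 160.288   0.86 ] 3
top [ 570.188 -102.936  155.521    0.82 ] 3
[-0.171  0.303 -0.226  1.034 -0.003 -2.781]
level rot [0.004 0.007 0.   ] shift [  0.723  -2.102 -25.48 ] [ 0.015 -0.004  0.019] [0.08  0.029 0.06 ]
```

```bash
python3 -m creep '[[0.004,0.007,0,2.5,-4,-9,55],[0.004,0.007,0,2.5,-4,-18,55],[0.004,0.007,0,2.5,-4,-26,55],[0.004,0.007,0,2.5,-4,-26,10],[0.004,0.007,0,2.5,-4,-26,10],[0.004,0.007,0,2.5,-4,-26,10],[0.004,0.007,0,2.5,-4,-26,10],[0.004,0.007,0,2.5,-4,-26,10]]' 50; python3 -c "
from workcell import robot
o=robot.observe();print(o['joint_positions'],o['wrist_torque'],o['wrist_force'])"
```

```text
clock: 28.55
tcp_pos: [571.7, -103.3, 153.5]
ee_rot: [[0.862, -0.507, -0.0], [-0.507, -0.862, -0.0], [-0.0, 0.0, -1.0]]
wrist_force: [-0.6, -0.3, -2.2]
finger_gap: 0.224
[-1.78619422e-01  3.33578993e-01 -2.46155005e-01  9.91255718e-01
 -2.68912286e-04 -2.78811933e+00] [ 0.15461859  0.13274744 -0.02967115] [-0.59525608 -0.33037547 -2.22075922]
```

```bash
python3 -m creep '[[0,0,0,0.7,-1.3,0,10],[0,0,0,1.4,-2.7,0,10],[0,0,0,1.8,-3.6,0,10],[0,0,0,1.8,-3.6,0,10]]'
```

```text
clock: 29.05
tcp_pos: [572.6, -104.7, 153.7]
ee_rot: [[0.862, -0.506, -0.002], [-0.506, -0.862, 0.005], [-0.004, -0.003, -1.0]]
wrist_force: [-3.8, 7.9, 4.0]
finger_gap: 0.222
```

```bash
python3 -m creep '[[0,0,-0.18,0,0,0,10],[0,0,-0.36,0,0,0,10],[0,0,-0.54,0,0,0,10],[0,0,-0.72,0,0,0,10],[0,0,-0.9,0,0,0,10],[0,0,-1.08,0,0,0,10],[0,0,-1.26,0,0,0,10],[0,0,-1.44,0,0,0,10]]'; python3 -c "
from workcell import robot
o=robot.observe();print(o['joint_positions'],o['wrist_torque'],o['wrist_force'])"
```

```text
clock: 30.05
tcp_pos: [571.0, -103.0, 153.5]
ee_rot: [[-0.394, -0.919, 0.002], [-0.919, 0.394, 0.006], [-0.006, 0.001, -1.0]]
wrist_force: [-6.5, 7.0, 4.1]
finger_gap: 0.22
[-0.18178601  0.33165455 -0.2489465   0.98973639  0.0063173  -1.3477596 ] [1.70408396 1.42927871 0.2062322 ] [-6.4667856   6.96089209  4.09382585]
```

```bash
python3 -m creep '[[0,0,-0.13,0.5,-1,0,10],[0,0,-0.26,0.5,-1,0,10],[0,0,-0.4,0.5,-1,0,10]]'; python3 -c "
from workcell import robot
o=robot.observe();print(o['joint_positions'][5],o['wrist_torque'],o['wrist_force'])"; python3 -m creep '[[0,0,-0.13,0,0,0,10],[0,0,-0.26,0,0,0,10],[0,0,-0.4,0,0,0,10]]'; python3 -c "
from workcell import robot
o=robot.observe();print(o['joint_positions'][5],o['wrist_torque'],o['wrist_force'])"
```

```text
clock: 30.42
tcp_pos: [570.8, -102.4, 153.6]
ee_rot: [[-0.723, -0.691, 0.003], [-0.691, 0.723, 0.008], [-0.008, 0.004, -1.0]]
wrist_force: [-3.4, 5.6, 3.0]
finger_gap: 0.224
-0.944742074469757 [1.56205051 0.70653263 0.17876027] [-3.35126434  5.56921149  2.9963797 ]
clock: 30.8
tcp_pos: [571.0, -101.5, 154.0]
ee_rot: [[-0.936, -0.351, 0.007], [-0.351, 0.936, 0.009], [-0.009, 0.006, -1.0]]
wrist_force: [-2.0, 4.8, 2.6]
finger_gap: 0.231
-0.539939941042889 [1.10084329 0.38644879 0.204399  ] [-2.04131991  4.76011644  2.61161064]
```

```bash
for i in 1 2; do python3 -m creep '[[0,0,-0.13,1,-2,0,10],[0,0,-0.26,1,-2,0,10],[0,0,-0.4,1,-2,0,10]]'; python3 -c "
from workcell import robot
o=robot.observe();print(o['joint_positions'][5],o['wrist_torque'])"; done
```

```text
clock: 31.18
tcp_pos: [571.3, -101.3, 154.1]
ee_rot: [[-0.999, 0.044, 0.008], [0.044, 0.999, 0.01], [-0.008, 0.011, -1.0]]
wrist_force: [-4.1, 7.7, 2.0]
finger_gap: 0.225
-0.13747078894782244 [2.01630466 0.64311809 0.18256625]
clock: 31.55
tcp_pos: [571.8, -101.0, 154.3]
ee_rot: [[-0.902, 0.432, 0.011], [0.433, 0.902, 0.011], [-0.005, 0.015, -1.0]]
wrist_force: [-2.3, 8.7, 3.6]
finger_gap: 0.225
0.2654733310004382 [2.05263873 0.58808629 0.20616977]
```

```bash
for i in 1 2; do python3 -m creep '[[0,0,-0.13,0,-1,0,10],[0,0,-0.26,0,-1,0,10],[0,0,-0.4,0,-1,0,10]]'; python3 -c "
from workcell import robot
o=robot.observe();print(o['joint_positions'][5],o['wrist_torque'])"; done
```

```text
clock: 31.92
tcp_pos: [572.2, -100.4, 154.6]
ee_rot: [[-0.66, 0.751, 0.016], [0.752, 0.66, 0.01], [-0.003, 0.018, -1.0]]
wrist_force: [-0.9, 7.6, -0.4]
finger_gap: 0.228
0.6703337444008157 [ 1.61389786 -0.06303176  0.20483449]
clock: 32.3
tcp_pos: [572.6, -99.9, 154.8]
ee_rot: [[-0.312, 0.95, 0.019], [0.95, 0.312, 0.006], [-0.0, 0.02, -1.0]]
wrist_force: [0.5, 6.1, -1.1]
finger_gap: 0.225
1.0762186406403065 [ 1.44590659 -0.08186674  0.21884651]
```

```bash
for i in 1 2; do python3 -m creep '[[-0.002,0.004,-0.13,0,-0.5,0,10],[-0.002,0.007,-0.26,0,-0.5,0,10],[-0.003,0.01,-0.4,0,-0.5,0,10]]'; python3 -c "
from workcell import robot
o=robot.observe();print(o['joint_positions'][5],o['wrist_torque'])"; done
```

```text
clock: 32.67
tcp_pos: [573.5, -99.3, 155.3]
ee_rot: [[0.086, 0.996, 0.011], [0.996, -0.086, -0.001], [0.0, 0.011, -1.0]]
wrist_force: [-0.1, 5.7, 0.5]
finger_gap: 0.226
1.485051463058084 [ 1.18030266 -0.15607596  0.17067877]
clock: 33.05
tcp_pos: [574.5, -99.0, 155.9]
ee_rot: [[0.471, 0.882, 0.002], [0.882, -0.471, -0.004], [-0.003, 0.004, -1.0]]
wrist_force: [1.2, 5.1, 0.5]
finger_gap: 0.226
1.8921816781469547 [ 1.01903947 -0.20604393  0.23341046]
```

```bash
for i in 1 2; do python3 -m creep '[[0,0,-0.1,0,-0.5,0,10],[0,0,-0.2,0,-0.5,0,10],[0,0,-0.3,0,-0.5,0,10]]'|grep -v rot; python3 -c "
from workcell import robot
o=robot.observe();print(o['joint_positions'][5],o['wrist_torque'])"; done
```

```text
clock: 33.42
tcp_pos: [575.0, -99.0, 156.1]
wrist_force: [0.4, 2.3, -0.9]
finger_gap: 0.224
2.1943735710012833 [0.74904259 0.04418239 0.31233525]
clock: 33.8
tcp_pos: [575.2, -99.2, 156.1]
wrist_force: [0.1, 1.4, -2.2]
finger_gap: 0.227
2.496336509634789 [0.56110573 0.10174965 0.35776786]
```

The moment has climbed, so the band has bitten. I'll let go so it settles, then raise the tool and look.

```bash
python3 -m creep '[[0,0,0,0,0,0,50],[0,0,0,0,0,0,50],[0,0,0,0,0,0,50],[0,0,0,0,0,12,50],[0,0,0.15,0,0,30,50],[0,0,0.33,0,0,40,50],[0,0,0.5,0,0,40,50],[0,0,0.68,0,0,40,50]]'|head -2
python3 - <<'E'
from h import *
np.set_printoptions(precision=1,suppress=True)
R={}
for k in range(4):
  for cam in("scene","top"):
    save(cam,f"k_{cam}.png")
    for l in("clamp_ring","clamp_housing","clamp_knob_end"):
      for r in robot.pinpoint(cam,l)[:1]: R.setdefault((cam,l),[]).append(np.r_[w(cam,r["point"]),r["conf"]])
for k,v in R.items(): print(k,np.median(v,0),len(v), "s",(np.median(v,0)[:3]-SEAT)@OUT)
o=robot.observe();print(np.array(o['joint_positions']),o["clock"])
a=cv2.imread("pics/k_scene.png")[90:200,160:284];b=cv2.imread("pics/k_top.png")[170:280,370:494]
cv2.imwrite("pics/k.png",np.hstack([cv2.resize(v,(400,356),interpolation=cv2.INTER_CUBIC) for v in(a,b)]))
E
```

```text
clock: 34.8
tcp_pos: [575.7, -99.3, 197.4]
('scene', 'clamp_ring') [616.2 -74.4  98.    0.7] 4 s 3.920152352019492
('scene', 'clamp_housing') [ 578.2 -100.1   96.5    0.8] 4 s -1.497665252824378
('scene', 'clamp_knob_end') [ 574.6 -101.9  162.1    0.8] 3 s -1.5305307668571189
('top', 'clamp_ring') [614.  -79.4  97.6   0.8] 4 s 0.48218505214171814
('top', 'clamp_housing') [ 575.8 -101.3   96.7    0.7] 4 s -1.4926432797795428
('top', 'clamp_knob_end') [ 575.  -104.   157.1    0.8] 4 s -3.5179254695601827
[-0.2  0.3 -0.2  1.1 -0.   1.8] 36.4
```

View pics/k.png

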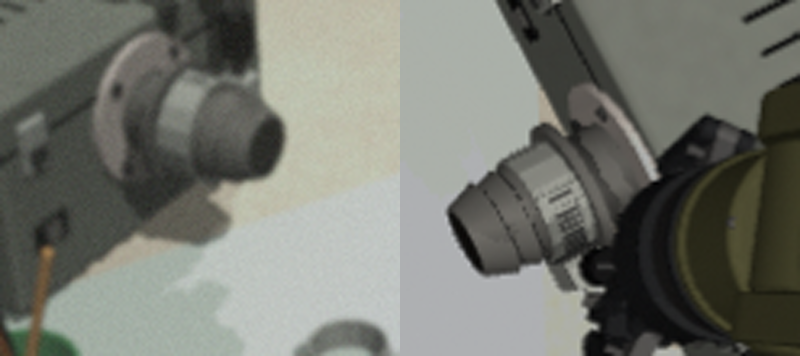

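The band sits round on the collar against the shoulder, measured at about s = 0. I'll rewind, regrasp and finish.

```bash
python3 -m creep '[[0,0,0.18,-0.5,-3,0,50],[0,0,0.36,-0.7,-3,0,50],[0,0,0.54,-0.7,-3,0,50],[0,0,0.72,-0.7,-3,0,50],[0,0,0.9,-0.7,-3,-10,50],[0,0,0.98,-0.7,-3,-25,50],[0,0,0.98,-0.7,-3,-42,50],[0,0,0.98,-0.7,-3,-42,50]]'; python3 -c "
from workcell import robot
o=robot.observe();print(o['joint_positions'][5],o['wrist_torque'])"; python3 -m creep '[[0,0,0,0,0,0,10],[0,0,0,0,0,0,10],[0,0,0,0,0,0,10],[0,0,0,0,0,0,10]]' 50;  python3 -c "
from workcell import robot
o=robot.observe();print(o['joint_positions'][5],o['wrist_torque'])"
```

```text
clock: 37.4
tcp_pos: [573.3, -101.9, 152.4]
ee_rot: [[-0.535, 0.845, -0.0], [0.845, 0.535, 0.002], [0.001, 0.001, -1.0]]
wrist_force: [-0.6, -0.3, 0.1]
finger_gap: 0.503
0.8299316297145213 [0.04307449 0.04616625 0.00745965]
clock: 37.9
tcp_pos: [574.6, -101.3, 153.2]
ee_rot: [[-0.535, 0.845, 0.003], [0.845, 0.535, 0.003], [0.001, 0.004, -1.0]]
wrist_force: [5.2, 3.5, -0.8]
finger_gap: 0.229
0.830157040177246 [ 0.76916013 -0.94574687 -0.02786239]
```

```bash
for i in 1 2; do python3 -m creep '[[0,0,-0.08,0.3,0,0,10],[0,0,-0.15,0.3,0,0,10]]'|grep -v rot; python3 -c "
from workcell import robot
o=robot.observe();print(o['joint_positions'][5],o['wrist_torque'])"; done
```

```text
clock: 38.15
tcp_pos: [574.5, -101.2, 153.2]
wrist_force: [-0.9, 0.5, -1.8]
finger_gap: 0.227
0.9823190174937646 [ 0.32689485 -0.04965437  0.35688143]
clock: 38.4
tcp_pos: [574.3, -101.2, 153.2]
wrist_force: [0.7, 1.4, -0.8]
finger_gap: 0.229
1.1344055545655023 [0.25619893 0.03335228 0.38996299]
```

The moment is about 0.37 N m. That is short of crushing, but above the good range. I'll ease back slightly and then read it while turning clockwise.

```bash
python3 -m creep '[[0,0,0.15,0,0,0,10],[0,0,0.3,0,0,0,10],[0,0,0.45,0,0,0,10],[0,0,0.45,0,0,0,10]]'|head -2;python3 -c "
from workcell import robot
o=robot.observe();print(o['joint_positions'][5],o['wrist_torque'])"; python3 -m creep '[[0,0,-0.08,0,0,0,10],[0,0,-0.15,0,0,0,10]]'|grep -v rot; python3 -c "
from workcell import robot
o=robot.observe();print(o['joint_positions'][5],o['wrist_torque'])"
```

```text
clock: 38.9
tcp_pos: [574.8, -101.0, 153.3]
0.6855911425803571 [ 0.42361594 -0.88264142  0.26806432]
clock: 39.15
tcp_pos: [574.7, -101.1, 153.2]
wrist_force: [1.4, 1.6, -2.9]
finger_gap: 0.229
0.8409013482539096 [ 0.21798809 -0.47735786  0.29527763]
```

The reading is 0.295 N m, within the good range. I'll release, clear the arm and check.

```bash
python3 -m creep '[[0,0,0,0,0,0,50],[0,0,0,0,0,0,50],[0,0,0,0,0,0,50],[0,0,0,0,0,15,50],[0,0,0,0,0,35,50],[0,0,0,0,0,70,50],[0,0,0,-30,-30,100,50],[0,0,0,-70,-60,110,50]]'|head -2; python3 -m creep '[[0,0,0,-30,-40,0,50],[0,0,0,-60,-80,0,50],[0,0,0,-60,-80,0,50]]'
python3 - <<'E'
from h import *
np.set_printoptions(precision=1,suppress=True)
R={}
for k in range(4):
  for cam in("scene","top"):
    save(cam,f"m_{cam}.png")
    for l in("clamp_ring","clamp_housing","clamp_knob_end","small_clamp"):
      for r in robot.pinpoint(cam,l)[:1]: R.setdefault((cam,l),[]).append(np.r_[w(cam,r["point"]),r["conf"]])
for k,v in R.items(): print(k,np.median(v,0),len(v), "s",(np.median(v,0)[:3]-SEAT)@OUT)
a=cv2.imread("pics/m_scene.png")[90:230,160:318];b=cv2.imread("pics/m_top.png")[160:300,310:468]
cv2.imwrite("pics/m.png",np.hstack([cv2.resize(v,(400,356),interpolation=cv2.INTER_CUBIC) for v in(a,b)]))
E
```

```text
clock: 40.15
tcp_pos: [505.7, -162.0, 266.5]
clock: 40.52
tcp_pos: [444.1, -244.2, 267.9]
ee_rot: [[-0.524, 0.852, 0.007], [0.852, 0.524, -0.001], [-0.005, 0.005, -1.0]]
wrist_force: [0.3, -0.1, 0.6]
finger_gap: 0.502
('scene', 'clamp_ring') [617.8 -75.4  98.3   0.8] 4 s 2.371347464542353
('scene', 'clamp_housing') [ 575.6 -100.    96.9    0.8] 4 s -0.2268044451724336
('scene', 'clamp_knob_end') [ 574.6 -102.4  162.6    0.8] 4 s -1.9244687946507923
('scene', 'small_clamp') [598.9  74.8   2.1   0.9] 4 s 144.61252539677645
('top', 'clamp_ring') [615.2 -78.8  96.7   0.7] 4 s 0.4685578074599912
('top', 'clamp_housing') [575.6 -98.4  96.4   0.8] 4 s 1.1949695870692363
('top', 'clamp_knob_end') [ 573.4 -104.5  156.9    0.6] 4 s -3.238505757927875
('top', 'small_clamp') [600.5  76.2   0.6   0.7] 4 s 145.12742934418455
```

View pics/m.png

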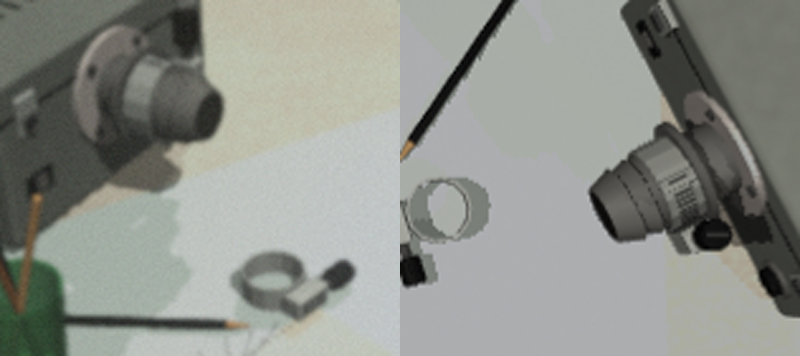

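The band is round on the collar, tight against the shoulder, with the knob up. The small clamp hasn't moved (599,75 then and now). I'll hand in.

```bash
python3 -c "
from workcell import robot
print(robot.hand_in(), robot.observe()['clock'])"
```

```text
the job is handed in; nothing more can be done
the job is handed in; nothing more can be done
```

The large clamp is on the sleeve, pushed home against the shoulder and tightened. I handed the job in about 42 s into the 72 s limit, with the arm clear. No verdict came back.

**What I did:** I gripped the band by its outside, turned it knob up and slid it over the barbs until it touched the shoulder. I then let it hang, took the knob from above and turned it clockwise about 5.3 rad until the band bit. After letting go once so it could settle, I regrasped and finished tightening.

**Last checks:**
- **Band position:** the networks put the ring centre 0.5 to 2.4 mm from the seat along the stub, within their error. The last picture shows the band against the shoulder.
- **Other things:** the small clamp was found where it was at the start. I did not re-measure the rest.

**Less clean:**
- **Overshoot on the knob:** after the regrasp the moment read 0.36 to 0.39 N m, above the good range but below crushing. I turned it back about 0.45 rad and forward 0.15, ending at 0.295 N m. The wrist reading seemed about 0.04 N m high while the knob turned freely.
- **Contact on the way in:** on one approach the wrist force reached about 19 N, probably the gripper on the small clamp. I backed off.
- **Joint 5 at its limit:** it read -1.423 rad for a moment, against the listed -1.42, and I moved it off at once. If that counts as passing its range, the job could be failed on it.

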